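Load a sample tube into a polarimeter and seat it on the light seal

ROBOT

A 6-joint arm with a two-finger parallel gripper is mounted at the origin on the work surface. World frame = base frame: x ahead of the robot, y to its left, z up, the work surface at z = 0. Lengths are in mm, angles in rad, forces in N, time in s.
With the tool pointing down it reaches from about 350 to 775 mm from the base axis. Payload 7.3 kg.
Tool frame: the origin (TCP) lies on the centre line of the jaws, within the pads' length; the fingertips stand 25 mm ahead of it and the grasp point (between the pads) lies 6 mm ahead of it; x points along the fingers, z is the direction in which the jaws open and shut, and the axes are right-handed (so a half turn about x gives the same grasp; the last joint's range is limited). The gripper opens to 92 mm and grips with 3 to 60 N. Pads are 19 mm wide; open, the fingers measure 130 mm over their backs; the gripper's body (75 mm by 190 mm) begins 47 mm behind the grasp point.
Start: joints at [1.027, 0.342, 1.524, -0, 1.275, -0.146], TCP at [203.369, 484.032, 213.841] pointing down, gripper open.
Joint ranges: [-2.53, 2.53], [-0.77, 2.02], [0.04, 2.7], [-1, 4.14], [0.28, 2.66], [-3.11, 3.11]. Speed limits (rad/s): [2.57, 2.57, 3.14, 3.14, 3.14, 3.14].

INTERFACE

Orientations are given as a unit quaternion [w, x, y, z].
In Python, from rig import env, vision, finder gives the robot as it stands. The module is installed in compiled form; this text tells all that it offers. Calls block until the motion is done:
- env.move_ptp(position, orientation): joint-space move of the TCP to a pose.
- env.move_linear(position, ori=None, rate=150, contact_N=None): straight line of the TCP; ori=None keeps the orientation; rate is the mean speed in mm/s. With contact_N (N) it stops when the force on the tool has changed by that much, and returns True; else False.
- env.move_j(angles): joint-space move.
- env.command_gripper(opening): finger opening in mm; the grip force is fixed at half the most; returns when the fingers have stopped.
- env.dwell(seconds).
- env.ik(position, orientation): joint angles nearest the present ones, or None.
- env.state(): the state.
- vision.get_image(name): name is "scene" or "top"; returns a dict with "img" (384x512x3 uint8, red, green, blue), "mtx" (3x3 intrinsics, pixels), "rvec" (rotation vector, rad) and "tvec" (3), from world to camera coordinates, as OpenCV has them. Camera axes: x right, y down, z forward; pixel columns grow to the right and rows downward; lengths in mm; the calibration is good to about 2 mm. A picture is of the moment at which its call begins. There is no depth.
A pose or a line that the arm cannot do raises env.MotionError and nothing moves.
- env.sign_off(): hands the job in, once; it reports no verdict.
Trained networks look in the newest picture that a camera, given by its name, has taken for a name from the list of things; names that differ only in an ending like _2 or _b are one class to them, and where a whole thing is asked for, a point or a joint stands for the part that bears it (a point fixed in the world has none). Each returns a list of dicts, best first, with "score" (0 to 1); they miss things now and then, are a little off and sometimes report something else, mostly with a low value. They report only what shows in the picture. A call takes as long as a camera call. They do not tell look-alikes from the thing itself.
- finder.find_in(camera, query): "extent" ([left, top, right, bottom] in pixels, round what is visible of it).
The state is a dict: "t": time; "qpos": joint angles; "joint_velocities": joint speeds; "joint_torque": joint torques, N m; "eef_pos": TCP position; "eef_rot": TCP orientation; "ft_force": force on the tool from outside, world axes, zero at the start; "moment": the same for the moment, N m; "opening": finger opening in mm.
Only numpy, scipy, OpenCV 4.12 (cv2) and the standard library are available. Lean on these libraries where they do the work, as an engineer would, in place of code of your own. Each camera call takes 0.05 s, during which the arm holds its last target. There are 200 camera calls.

TASK

Take the short sample tube out of its rack, lay it in the open V-shaped bed of the polarimeter with its stopper uppermost, and let go. Then push it gently along the groove, all the way in under the hood, until you feel its front end come up against the sprung seal collar hidden inside, and leave it resting there, stopper still up. Leave the long tube and the other bench things where they are.

Things in the scene. Friction and masses are not known exactly. Their poses are not given: they have to be found in the camera images.
- short_tube: short glass sample tube, loose, about 0.2 kg, 120 mm long overall; origin on its axis, half-way along; x along the tube (ends alike, flat end faces at x = +60 and -60 mm), z from the axis towards the stopper. Glass barrel 20 mm in diameter; a steel cap 30 mm in diameter and 16 mm long at each end, which rides in the V-bed. It starts in the rack, stopper up, its axis 36 mm above the bench
- short_tube_stopper (a point): centre of the short tube's square white stopper, 18 x 18 mm and 22 mm high, 32 mm above the tube's axis, half-way along it, on a 14 mm neck: the place to grip, fingers either side of the tube. Axes as the tube's
- polarimeter: bench polarimeter, fixed, grey base, white hood. Origin on the bench top below the groove, in the plane of the hood's mouth; y along the level groove into the hood, z up. Aluminium 90-degree V-bed, open from y = -260 to 0 mm, shoulders 98 mm high; a tube lying in it has its axis at x = 0, z = 105 mm. A light-source block 127 mm high stands from y = -320 to -260, 200 mm wide as the base
- hood_mouth (a point): centre of the hood's mouth, on the axis of a tube in the groove (105 mm above the bench); axes as the polarimeter's. Mouth 90 mm wide; its roof begins here: underside 157 mm, top 163 mm above the bench, so a vertical gripper cannot follow the tube in. The groove runs on inside. A 120 mm tube that just touches the seal collar has its rear end 3 to 23 mm inside the mouth
- collar_zone (a point): point on the groove's axis inside the hood, 133 mm past the mouth. The free rubber face of the sprung seal collar, 27 mm across, lies within 10 mm of it along the groove; where exactly differs and is not measured: find it by touch. Sliding the tube takes about 0.5 to 4 N; the collar adds 2 N per mm for 3 mm, then is solid. Friction then holds the tube on it
- analyser: analyser head, the tall white end with the display, y = 155 to 295 mm of the polarimeter, whose origin and axes it shares. It carries the seal collar. More than 15 N between tube and collar may crack the tube's end window
- rack: grey plastic tube rack, fixed, 90 x 165 mm, V-notches 60 mm apart; origin at the centre of its underside, x along the tubes. Two places, at y = +40 and -40 mm; which one holds the short tube varies
- long_tube: long sample tube, loose, of the same make as the short one but 220 mm long overall (same origin and axes); stays in the rack
- dish_stack: stack of five red culture dishes, 90 mm diameter, 77 mm high, origin under its centre; leave alone
- media_bottle: glass bottle with blue cap, 56 mm diameter, 105 mm high, origin under its centre; leave alone
- tape_roll: roll of paper tape lying flat, 80 mm diameter, 25 mm high, origin under its centre; leave alone
Not all that is in view belongs to the job. What is shaped like the short_tube but orange or pink is not meant.

How it is judged (in metres and radians):
On the way, in this order (a step that is already met when the one before it is completed fails the run):
1. the short tube lies in the open V-bed, stopper up, let go (x of short_tube in the frame of polarimeter between -0.004 and 0.004 m and z of short_tube in the frame of polarimeter between 0.101 and 0.109 m and angle between the x axis of short_tube and the y axis of polarimeter, either way round below 0.06 rad and angle between short_tube's own z axis and vertical below 0.35 rad and contact force between the fingers and short_tube below 0.05 N and linear speed of short_tube below 0.01 m/s and y of short_tube in the frame of polarimeter below -0.03 m), for 0.2 s.
2. the tube, in the groove under the hood, is pushed up against the seal collar (x of short_tube in the frame of polarimeter between -0.004 and 0.004 m and z of short_tube in the frame of polarimeter between 0.101 and 0.109 m and angle between the x axis of short_tube and the y axis of polarimeter, either way round below 0.06 rad and angle between short_tube's own z axis and vertical below 0.35 rad and y of short_tube in the frame of polarimeter above 0.06 m and contact force between short_tube and analyser above 0.3 N), for 0.1 s.
At the end, for the whole second after the job is handed in: the short tube lies in the groove under the hood (axis within 4 mm of the groove's axis and 0.06 rad of its direction), stopper within 0.35 rad of straight up, its end still touching the seal collar, let go and at rest; the long tube, dishes, bottle and tape within 20 mm of where they were (x of short_tube in the frame of polarimeter between -0.004 and 0.004 m and z of short_tube in the frame of polarimeter between 0.101 and 0.109 m and angle between the x axis of short_tube and the y axis of polarimeter, either way round below 0.06 rad and angle between short_tube's own z axis and vertical below 0.35 rad and contact force between the fingers and short_tube below 0.05 N and linear speed of short_tube below 0.01 m/s and y of short_tube in the frame of polarimeter above 0.06 m and contact force between short_tube and analyser above 0.1 N and distance of each of long_tube, dish_stack, media_bottle, tape_roll from where it was at the start of the episode below 0.02 m).
It fails at once if the tube is pressed on the seal collar with more than 15 N (contact force between short_tube and analyser above 15 N).
It fails at once if the tube is dropped or driven onto the polarimeter (more than 40 N) (contact force between short_tube and polarimeter above 40 N).
It fails at once if the long tube, the dishes, the bottle or the tape is shifted by more than 20 mm (distance of any of long_tube, dish_stack, media_bottle, tape_roll from where it was at the start of the episode above 0.02 m).
It also fails if it takes over 66 s, if anything falls off the work surface, if the arm or the gripper's body presses on something with over 40 N, if the wrist force passes 120 N, or if a joint passes its speed limit or range.

## Working session

There is one attempt and no reset: what is moved stays moved. The work goes in short steps, each a Python script; the robot and the scene stay as the last script left them, time stands still between calls to the robot, and variables do not carry over. Pictures are saved under pics/ and viewed, about 8 in all and at most 12, crops included, and the job is handed in when it is done.

```bash
mkdir -p pics; cat > h.py <<'E'
import numpy as np, cv2
from rig import env, vision, finder
def snap(c,fn=None):
    d=vision.get_image(c)
    if fn: cv2.imwrite('pics/'+fn,d['img'][:,:,::-1])
    return d
def P(d):
    R=cv2.Rodrigues(np.array(d['rvec'],float))[0]; return R,np.array(d['tvec'],float).ravel(),np.array(d['mtx'],float)
def proj(d,X):
    return cv2.projectPoints(np.array(X,float).reshape(-1,3),np.array(d['rvec'],float),np.array(d['tvec'],float),np.array(d['mtx'],float),None)[0].reshape(-1,2)
def onz(d,uv,z):
    R,t,K=P(d); c=-R.T@t; r=R.T@np.linalg.inv(K)@np.array([uv[0],uv[1],1.]); return c+r*(z-c[2])/r[2]
def tri(d1,u1,d2,u2):
    M=[np.c_[P(d)[2]@P(d)[0],P(d)[2]@P(d)[1]] for d in (d1,d2)]
    X=cv2.triangulatePoints(M[0],M[1],np.array(u1,float).reshape(2,1),np.array(u2,float).reshape(2,1)).ravel(); return X[:3]/X[3]
E
python3 - <<'E'
from h import *
np.set_printoptions(precision=1,suppress=True)
for c in('top','scene'):
    d=snap(c,c+'0.png'); R,t,K=P(d); print(c,-R.T@t,R[2],K[0,0])
    for q in['short_tube','short_tube_stopper','long_tube','rack','polarimeter','hood_mouth','analyser','dish_stack','media_bottle','tape_roll']:
        print(q,[(np.array(o['extent']).round().tolist(),round(o['score'],2)) for o in finder.find_in(c,q)[:4]])
print(env.state())
E
```

```text
top [ 289.6 -112.1 1509.9] [ 0.2  0.  -1. ] 416.63911803552224
short_tube [([369.0, 169.0, 404.0, 185.0], 0.79), ([316.0, 237.0, 337.0, 266.0], 0.78), ([310.0, 177.0, 326.0, 216.0], 0.67)]
short_tube_stopper [([307.0, 177.0, 323.0, 213.0], 0.81), ([370.0, 171.0, 402.0, 184.0], 0.68), ([312.0, 239.0, 339.0, 270.0], 0.67), ([293.0, 127.0, 326.0, 149.0], 0.51)]
long_tube [([324.0, 164.0, 350.0, 224.0], 0.63)]
rack [([296.0, 178.0, 349.0, 213.0], 0.83)]
polarimeter [([95.0, 132.0, 293.0, 222.0], 0.59)]
hood_mouth [([93.0, 134.0, 291.0, 218.0], 0.79)]
analyser [([91.0, 150.0, 153.0, 221.0], 0.57)]
dish_stack [([118.0, 232.0, 150.0, 255.0], 0.86)]
media_bottle [([180.0, 237.0, 201.0, 256.0], 0.47)]
tape_roll [([278.0, 240.0, 296.0, 263.0], 0.72)]
scene [1064.3 -541.3 1167.7] [-0.4  0.3 -0.8] 417.4963217854225
short_tube [([236.0, 285.0, 271.0, 323.0], 0.78), ([123.0, 308.0, 164.0, 343.0], 0.71), ([190.0, 231.0, 224.0, 264.0], 0.7), ([186.0, 176.0, 209.0, 201.0], 0.51)]
short_tube_stopper [([187.0, 231.0, 228.0, 262.0], 0.91), ([125.0, 305.0, 164.0, 343.0], 0.74), ([240.0, 284.0, 268.0, 326
[... 151 characters left out ...]
ter [([230.0, 87.0, 412.0, 272.0], 0.92)]
hood_mouth [([230.0, 88.0, 413.0, 276.0], 0.6), ([192.0, 234.0, 223.0, 263.0], 0.4)]
analyser [([337.0, 87.0, 415.0, 157.0], 0.78)]
dish_stack [([314.0, 98.0, 336.0, 130.0], 0.64)]
media_bottle [([272.0, 125.0, 288.0, 151.0], 0.89)]
tape_roll [([186.0, 177.0, 212.0, 201.0], 0.8)]
{'t': 1.1, 'qpos': array([ 1. ,  0.3,  1.5, -0. ,  1.3, -0.1]), 'joint_velocities': array([ 0., -0.,  0., -0., -0., -0.]), 'joint_torque': array([  0. , -43.1, -24.4,   0.1,   0. ,   0. ]), 'eef_pos': array([203.4, 484. , 213.8]), 'eef_rot': array([ 0.6, -0.4,  0.6,  0.4]), 'ft_force': array([-0.7, -0.5, -0.1]), 'moment': array([ 0., -0.,  0.]), 'opening': 91.62545794718788}
```

View pics/top0.png

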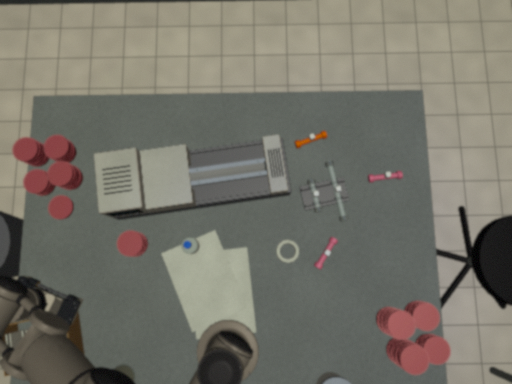

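View pics/scene0.png

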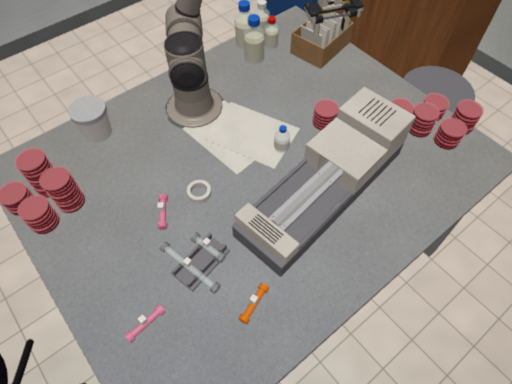

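Candidates for the short tube (top / scene pixels): the grey one in the rack (315,197)/(208,243), the orange one (311,138)/(255,302), pink ones (386,177)/(145,323) and (327,252)/(163,211), and the long tube (337,190)/(190,262). I choose the grey short one in the rack and check it with a close crop.

```bash
python3 - <<'E'
import cv2,numpy as np
t=cv2.imread('pics/top0.png');s=cv2.imread('pics/scene0.png')
def crop(i,x,y,w,h,f): return cv2.resize(i[y:y+h,x:x+w],None,fx=f,fy=f,interpolation=cv2.INTER_CUBIC)
a=crop(t,290,155,66,50*66//66+20,6); b=crop(s,155,225,66,70,6)
cv2.imwrite('pics/c1.png',np.hstack([a,b]))
a=crop(t,90,130,210,90,3.8);b=crop(s,225,85,195,185,3)
cv2.imwrite('pics/c2.png',a);cv2.imwrite('pics/c3.png',b)
E
```

```text
(no output)
```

View pics/c1.png

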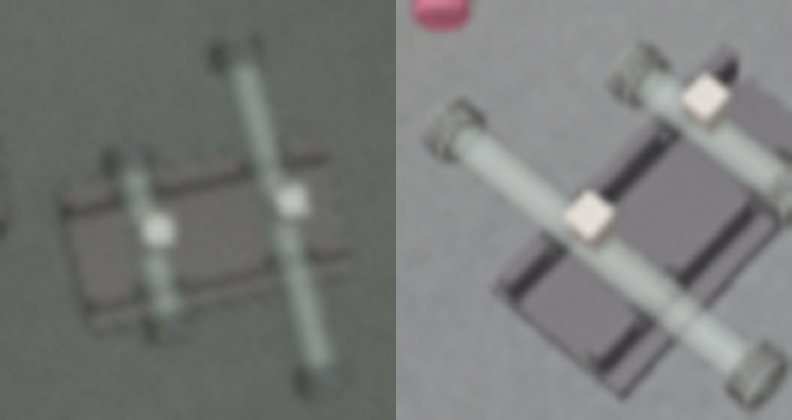

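View pics/c2.png

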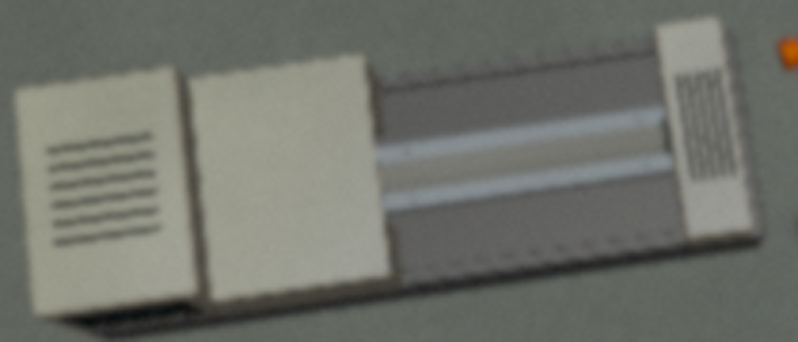

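View pics/c3.png

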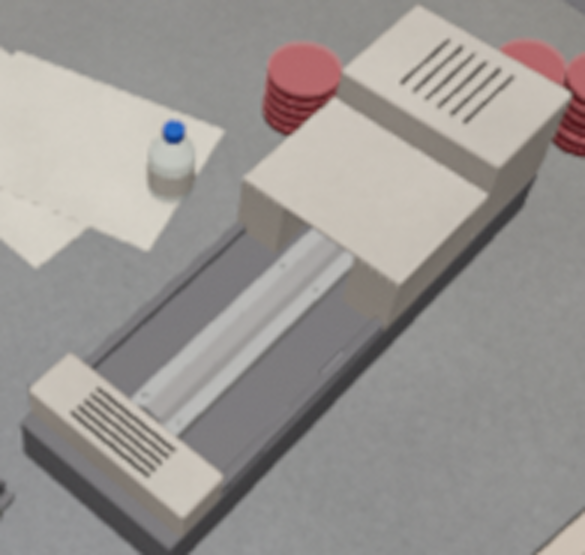

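The crop confirms the choice: the tube at top (316,193) / scene (206,241) is grey glass with a white stopper and lies in the rack's left place. The long tube beside it is parallel. Next I fit the polarimeter pose to the corners in both views and triangulate the stoppers.

```bash
python3 - <<'E'
from h import *
from scipy.optimize import least_squares
np.set_printoptions(precision=2,suppress=True)
T=snap('top');S=snap('scene')
c=lambda p,f,o:(np.array(p,float)+.5)/f-.5+np.array(o)
tp=lambda p:c(p,3.8,(90,130)); sp=lambda p:c(p,3,(225,85))
tr=lambda p:c(p,6,(290,155)); sr=lambda p:c((p[0]-396,p[1]),6,(155,225))
print('short stopper',tri(T,tr((158,231)),S,sr((705,99))),'long',tri(T,tr((292,201)),S,sr((589,217))))
a,b=onz(T,tr((125,160)),36),onz(T,tr((165,326)),36);print('short caps',a,b,(a+b)/2,np.degrees(np.arctan2(*(a-b)[1::-1])),np.linalg.norm(a-b))
a,b=onz(T,tr((236,54)),36),onz(T,tr((318,380)),36);print('long top',(a+b)/2,np.degrees(np.arctan2(*(a-b)[1::-1])),np.linalg.norm(a-b))
a,b=onz(S,sr((458,130)),36),onz(S,sr((755,372)),36);print('long scene',(a+b)/2,np.degrees(np.arctan2(*(a-b)[1::-1])),np.linalg.norm(a-b))
obs=[]
for n,(x,y,z,k) in enumerate([(100,-320,127,0),(-100,-320,127,0),(100,-260,127,0),(-100,-260,127,0),(1,0,163,1),(-1,0,163,1)]):
    obs.append((x,y,z,k,tp([(719,18),(755,234),(657,25),(690,240),(366,57),(390,275)][n]),sp([(185,518),(30,390),(222,480),(70,354),(398,280),(244,182)][n])))
gt=[((664,110),(672,164)),]
def res(p,full=False):
    x,y,th,w,v,dz=p; R=np.array([[np.cos(th),-np.sin(th)],[np.sin(th),np.cos(th)]]);r=[]
    W=lambda X,Y,Z:np.r_[R@[X,Y]+[x,y],Z+dz]
    for X,Y,Z,k,u,s in obs:
        q=W(X*w if k else X,Y,Z); r+=[proj(T,q)[0]-u,proj(S,q)[0]-s]
    # groove shoulders at block end and hood end, across-line residuals
    for d,pts in ((T,[(1,tp((377,150)),tp((664,110))),(-1,tp((384,208)),tp((672,164)))]),(S,[(-1,sp((310,230)),sp((133,398))),(1,sp((355,258)),sp((182,428)))])):
        for sg,A,B in pts:
            P1,P2=proj(d,[W(sg*v,-5,98),W(sg*v,-255,98)]); n=np.array([-(P2-P1)[1],(P2-P1)[0]]);n/=np.linalg.norm(n)
            r+=[np.array([(A-P1)@n,(B-P1)@n])*1.5]
    return np.concatenate(r)
f=least_squares(res,[450,0,0.1,100,20,0],loss='soft_l1')
print(f.x,np.degrees(f.x[2]));print(res(f.x).reshape(-1,2))
E
```

```text
short stopper [ 536.46 -314.46   74.05] long [ 553.08 -392.97   74.89]
short caps [ 586.7 -301.2   36. ] [ 485.89 -321.61   36.  ] [ 536.29 -311.41   36.  ] 11.444724243310212 102.85522124626075
long top [ 551.89 -390.62   36.  ] 11.505701022967083 202.67816142765594
long scene [ 552.18 -392.     36.  ] -168.18699618298822 200.67244878257821
[595.98 116.35   6.42  97.31  27.91  -3.08] 367.77335902402353
[[ 0.22 -0.77]
 [-0.85  0.51]
 [-0.04 -1.32]
 [-1.25 -0.16]
 [-0.62 -0.12]
 [ 1.05 -1.37]
 [-0.49 -0.32]
 [-0.21 -0.99]
 [-0.39  0.03]
 [-0.57  1.22]
 [ 0.32 -0.69]
 [-0.17 -0.79]
 [-0.36  0.36]
 [-0.82 -1.53]
 [ 1.07  0.61]
 [ 0.1  -0.21]]
```

```bash
cat >> h.py <<'E'
from scipy.spatial.transform import Rotation as Ro
PO=np.array([596.,116.3]); PY=np.radians(7.77); TY=np.radians(11.5); ST=np.array([536.4,-313.3])
def quat(d,j):
    d=np.array(d,float);j=np.array(j,float);q=Ro.from_matrix(np.c_[d,np.cross(j,d),j]).as_quat();return q[[3,0,1,2]]
def down(jyaw): return quat([0,0,-1],[np.cos(jyaw),np.sin(jyaw),0])
def pol(x,y,z): c,s=np.cos(PY),np.sin(PY); return np.array([PO[0]+c*x-s*y,PO[1]+s*x+c*y,z])
def tilt(a,sg=1):
    c,s=np.cos(PY),np.sin(PY); h=np.array([-s,c,0]); return quat(np.sin(a)*h-np.array([0,0,np.cos(a)]),sg*np.array([c,s,0]))
E
python3 - <<'E'
from h import *
np.set_printoptions(precision=2,suppress=True)
for k in(1,-1):
    print('grasp',k,env.ik([*ST,74],down(TY+k*np.pi/2)),env.ik([*ST,330],down(TY+k*np.pi/2)))
    print('place',k,env.ik(pol(0,-130,143),down(PY+(k<0)*np.pi)),env.ik(pol(0,-130,330),down(PY+(k<0)*np.pi)))
    for y in(-210,-100,5): print('push',y,env.ik(pol(0,y,125),tilt(np.radians(35),k)))
E
```

```text
grasp 1 [-0.65  0.65  1.42 -0.    1.07 -2.42] [-0.65  0.48  1.   -0.    1.66 -2.42]
place 1 [-0.15  0.56  1.37 -0.    1.21 -0.28] [-0.15  0.46  1.02 -0.    1.65 -0.28]
push -210 [-0.51  0.81  1.13  0.47  1.61 -0.73]
push -100 [-0.38  0.72  1.31  0.53  1.46 -0.67]
push 5 [-0.23  0.66  1.42  0.58  1.35 -0.58]
grasp -1 [-0.65  0.65  1.42 -0.    1.07  0.72] [-0.65  0.48  1.    0.    1.66  0.72]
place -1 [-0.15  0.56  1.37 -0.    1.21  2.86] [-0.15  0.46  1.02 -0.    1.65  2.86]
push -210 [-0.51  0.81  1.13  0.47  1.61  2.41]
push -100 [-0.38  0.72  1.31  0.53  1.46  2.48]
push 5 [-0.23  0.66  1.42  0.58  1.35  2.56]
```

```bash
python3 - <<'E'
from h import *
np.set_printoptions(precision=1,suppress=True)
q=down(TY-np.pi/2)
env.move_linear([203.4,484,330],rate=250)
env.move_ptp([*ST,330],q); env.command_gripper(50)
env.move_linear([*ST,130],rate=200)
print(env.move_linear([*ST,75],rate=60,contact_N=8))
print(env.state()['eef_pos'],env.state()['ft_force'])
env.command_gripper(5); s=env.state(); print('open',s['opening'],s['ft_force'])
env.move_linear([*ST,230],rate=120); s=env.state(); print(s['opening'],s['ft_force'],s['t'])
qp=down(PY)
env.move_ptp(pol(0,-130,230),qp)
env.move_linear(pol(0,-130,165),rate=100); s=env.state(); print(s['opening'],s['ft_force'],s['t'],s['eef_pos'])
t=snap('top','top1.png')['img'];c=snap('scene','scene1.png')['img']
a=cv2.resize(c[150:280,220:370],None,fx=4,fy=4,interpolation=cv2.INTER_CUBIC)
cv2.imwrite('pics/c4.png',a[:,:,::-1])
cv2.imwrite('pics/c5.png',cv2.resize(t[120:230,160:310],None,fx=4,fy=4,interpolation=cv2.INTER_CUBIC)[:,:,::-1])
E
```

```text
False
[ 536.7 -313.5   75.4] [ 0.5  0.  -0.2]
open 4.965030093894144 [ 0.1 -0.4 -0.9]
5.036395631251354 [-0.  -0.4  0. ] 10.2333
5.246920599928063 [-0.5  0.3  1.6] 12.2167 [614.  -12.8 165.6]
```

View pics/c4.png

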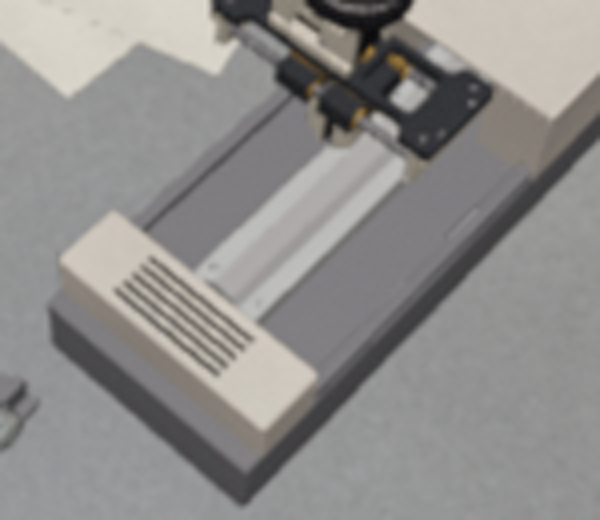

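View pics/c5.png

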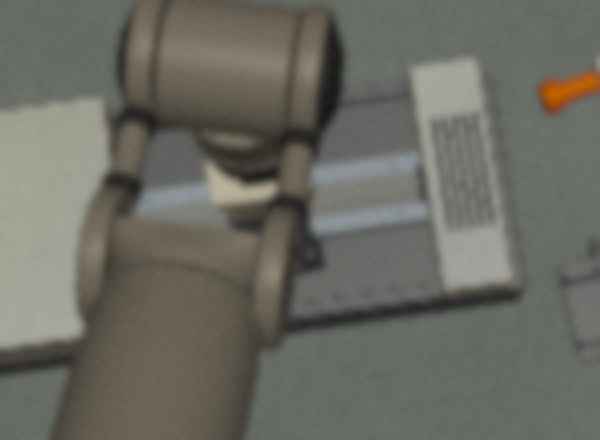

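The gripper closed fully (5 mm) and no tube shows below it, so the grasp missed. I look at the rack.

```bash
python3 - <<'E'
from h import *
env.move_linear(pol(0,-130,230),rate=200)
t=snap('top','top2.png')['img'];c=snap('scene','scene2.png')['img']
cr=lambda i,x,y:cv2.resize(i[y:y+80,x:x+66],None,fx=6,fy=6,interpolation=cv2.INTER_CUBIC)
cv2.imwrite('pics/c6.png',np.hstack([cr(t,290,155),cr(c,155,220)])[:,:,::-1])
E
```

```text
(no output)
```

View pics/c6.png

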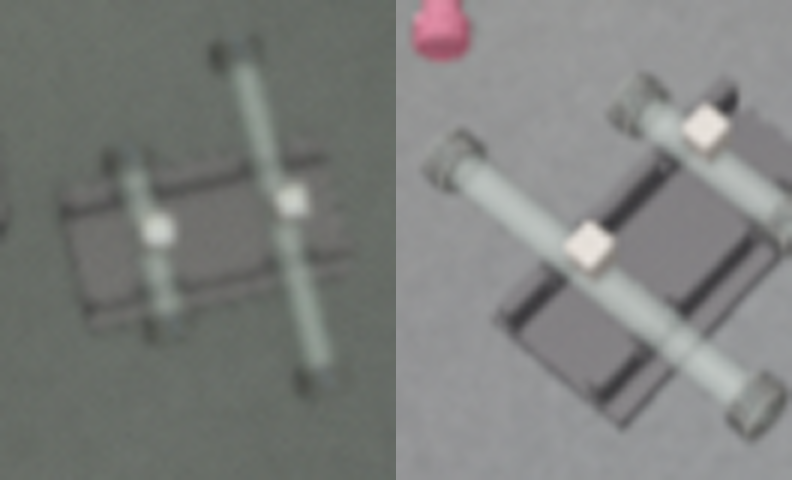

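```bash
python3 - <<'E'
from h import *
np.set_printoptions(precision=1,suppress=True)
ims=[]
for o in(5,92):
    env.command_gripper(o); s=env.state(); print(o,s['opening'],s['t'])
    d=snap('scene'); q=s['eef_rot'];R=Ro.from_quat(q[[1,2,3,0]]).as_matrix();p=s['eef_pos'];print(p,R)
    pts=proj(d,[p,p+R@[25,0,0],p+R@[25,0,46],p+R@[25,0,-46]]); print(pts)
    x0,y0=pts[1].astype(int)-[45,50]
    im=cv2.resize(d['img'][y0:y0+80,x0:x0+80],None,fx=5,fy=5,interpolation=cv2.INTER_CUBIC)[:,:,::-1].copy()
    for k,u in enumerate(pts): cv2.circle(im,tuple(int(v) for v in (u-[x0,y0]+.5)*5),4,[(0,255,0),(0,0,255),(255,0,0),(255,0,255)][k],1)
    ims.append(im)
cv2.imwrite('pics/c7.png',np.hstack(ims))
E
```

```text
5 5.460823618846843 13.1083
[613.2 -12.5 229.1] [[-0.  -0.1  1. ]
 [ 0.   1.   0.1]
 [-1.   0.  -0. ]]
[[305.2 173.2]
 [304.4 178.4]
 [317.1 187.6]
 [292.  169.5]]
92 92.19998810885625 14.5583
[613.6 -12.5 230. ] [[ 0.  -0.1  1. ]
 [-0.   1.   0.1]
 [-1.  -0.   0. ]]
[[305.3 173.1]
 [304.5 178.3]
 [317.2 187.5]
 [292.1 169.4]]
```

View pics/c7.png

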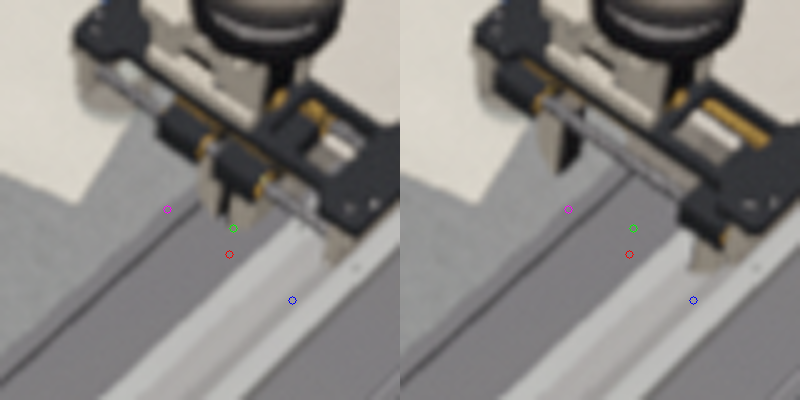

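```bash
python3 - <<'E'
from h import *
np.set_printoptions(precision=1,suppress=True)
for c in('top','scene'): print(c,proj(snap(c),[[0,0,0]]))
env.command_gripper(0)
env.move_linear(pol(0,-290,230),rate=200); env.move_linear(pol(0,-290,165),rate=150)
print(env.move_linear(pol(0,-290,110),rate=15,contact_N=5),env.state()['eef_pos'],env.state()['ft_force'])
d=snap('scene','touch.png');p=env.state()['eef_pos']
print(proj(d,[p+[0,0,-25],[p[0],p[1],127],[p[0],p[1],105]]))
t=snap('top','touch_t.png')
s=env.state();print(s['t'])
env.move_linear(pol(0,-290,230),rate=200)
E
```

```text
top [[227.6 350.7]]
scene [[194.8 107.2]]
True [ 635.2 -171.   114.4] [-0.5 -0.2  4.9]
[[265.7 234.3]
 [265.8 228.1]
 [265.8 231.8]]
20.725
```

The fingers touched the 127 mm block top at TCP z = 114, so the real fingertips sit about 38 mm higher than the stated tool geometry. The image agrees. I check for a lateral offset too.

```bash
python3 - <<'E'
import cv2,numpy as np
s=cv2.imread('pics/touch.png');t=cv2.imread('pics/touch_t.png')
def cr(i,x,y,w,h,pts):
    m=cv2.resize(i[y:y+h,x:x+w],None,fx=7,fy=7,interpolation=cv2.INTER_CUBIC)
    for u in pts: cv2.circle(m,(int((u[0]-x+.5)*7),int((u[1]-y+.5)*7)),3,(0,255,0),1)
    return m
cv2.imwrite('pics/c8.png',np.hstack([cr(s,238,195,57,60,[(265.8,228.1)]),cr(t,240,130,57,60,[])]))
E
```

```text
(no output)
```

View pics/c8.png

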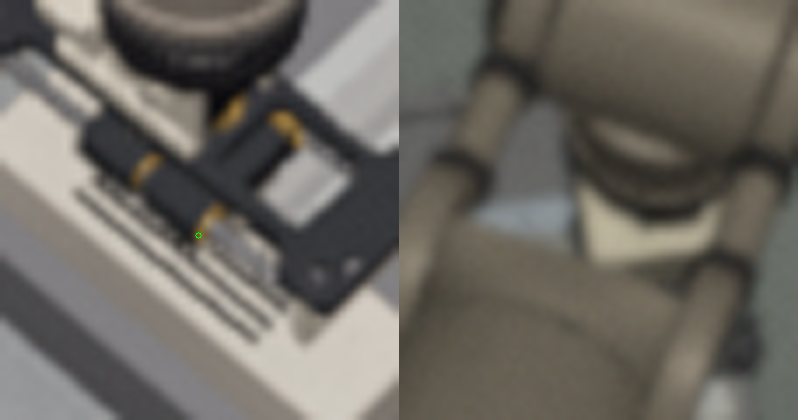

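```bash
python3 - <<'E'
from h import *
np.set_printoptions(precision=1,suppress=True)
T=snap('top');S=snap('scene')
p=np.array([635.2,-171,0])
for z in(114,165,200,250,300): print(z,'top crop8R',(proj(T,p+[0,0,z])[0]-[240,130]+.5)*7+[399,0],'scene crop8L',(proj(S,p+[0,0,z])[0]-[238,195]+.5)*7)
print('ring tri',tri(T,(275.6,151.4),S,(267.3,199.3)))
p=np.array([614,-12.8,0])
for z in(114,165,200,250,300): print(z,'c5',(proj(T,p+[0,0,z])[0]-[160,120]+.5)*4,'c4',(proj(S,p+[0,0,z])[0]-[220,150]+.5)*4)
E
```

```text
114 top crop8R [646.4 237.2] scene crop8L [198.2 250.3]
165 top crop8R [650.4 211.2] scene crop8L [199.5 188.6]
200 top crop8R [653.3 192.3] scene crop8L [200.6 143.6]
250 top crop8R [657.8 163.5] scene crop8L [202.1  75.1]
300 top crop8R [662.6 132.4] scene crop8L [203.8   1. ]
ring tri [ 633.7 -167.2  272.8]
114 c5 [277.5 201.9] c4 [329.3 186.1]
165 c5 [273.1 188. ] c4 [335.2 147.9]
200 c5 [269.9 177.9] c4 [339.4 120. ]
250 c5 [265.1 162.5] c4 [345.8  77.8]
300 c5 [259.8 145.8] c4 [352.8  32.4]
```

The wrist triangulates to the TCP's x and y, so the error is only along the tool. I grasp again about 38 mm lower, with contact stops.

```bash
python3 - <<'E'
from h import *
np.set_printoptions(precision=1,suppress=True)
q=down(TY-np.pi/2)
env.command_gripper(50)
env.move_ptp([*ST,190],q)
env.move_linear([*ST,80],rate=150)
hit=env.move_linear([*ST,38],rate=40,contact_N=6)
zg=env.state()['eef_pos'][2]; print(hit,zg)
if not hit:
    env.command_gripper(5); s=env.state(); print('open',s['opening'],s['ft_force'])
    if s['opening']>12:
        env.move_linear([*ST,190],rate=120); s=env.state(); print(s['opening'],s['ft_force'],s['t'])
        qp=down(PY); env.move_ptp(pol(0,-130,190),qp)
        env.move_linear(pol(0,-130,38+69+25),rate=100); s=env.state(); print(s['opening'],s['ft_force'],s['t'],s['eef_pos'])
        c=snap('scene','scene3.png')['img']
        cv2.imwrite('pics/c9.png',cv2.resize(c[150:270,220:370],None,fx=5,fy=5,interpolation=cv2.INTER_CUBIC)[:,:,::-1])
E
```

```text
False 38.29760702220005
open 17.576801100942387 [-0.5 -2.9  0.5]
17.84029905653526 [ 1.6 -0.3 -2.3] 27.75
17.845457747663403 [ 0.8  0.1 -2.8] 29.6667 [614.  -12.8 132.5]
```

View pics/c9.png

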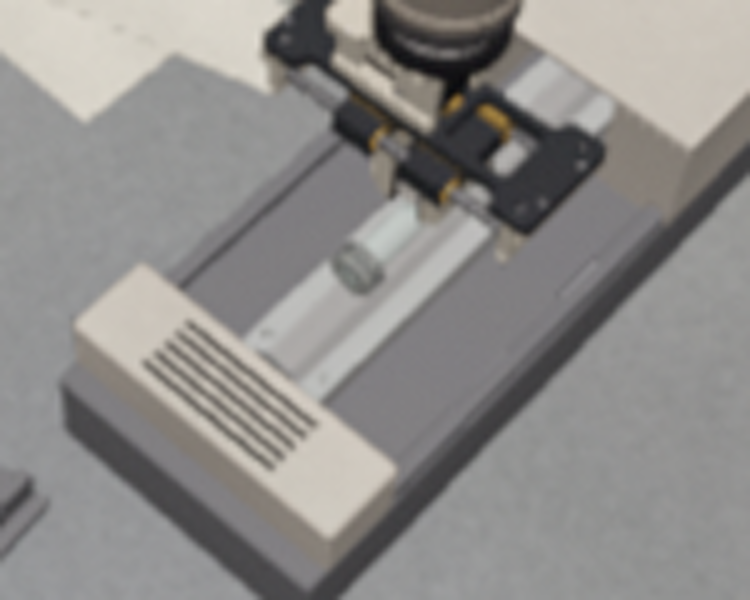

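Grasped: opening 17.8 mm and about 2.3–2.8 N of load, with the rear cap seen at crop (360,271) above the groove. I check its lateral offset numerically, then lower it.

```bash
python3 - <<'E'
from h import *
np.set_printoptions(precision=1,suppress=True)
S=snap('scene')
for c in((357,268),(366,274)):
    w=onz(S,(np.array(c)+.5)/5-.5+[220,150],130)[:2]-PO
    c_,s_=np.cos(PY),np.sin(PY); print('pol',c_*w[0]+s_*w[1],-s_*w[0]+c_*w[1])
hit=env.move_linear(pol(0,-130,38+69-3),rate=15,contact_N=3)
s=env.state(); print(hit,s['eef_pos'],s['ft_force'],s['moment'],s['t'])
E
```

```text
pol -1.0205988743129204 -180.0999207829629
pol 5.524107608415655 -179.64965005044016
True [614.1 -12.5 108.1] [1.8 0.5 3.4] [ 0.  -0.3 -0. ] 31.1833
```

```bash
python3 - <<'E'
from h import *
np.set_printoptions(precision=1,suppress=True)
env.move_linear(pol(0.8,-130,107.6),rate=10)
s=env.state(); print(s['eef_pos'],s['ft_force'])
env.command_gripper(45); s=env.state(); print(s['opening'],s['ft_force'],s['t'])
env.move_linear(pol(0.8,-130,200),rate=120); env.command_gripper(0)
a=np.radians(35)
env.move_ptp(pol(0,-290,210),tilt(a))
# tilted touch on block top (z=127) to calibrate the tip height
env.move_linear(pol(0,-290,150),rate=150)
print(env.move_linear(pol(0,-290,100),rate=15,contact_N=4))
s=env.state(); print(s['eef_pos'],s['ft_force'],s['t'])
env.move_linear(pol(0,-290,170),rate=200)
c=snap('scene','scene4.png')['img']
cv2.imwrite('pics/c10.png',cv2.resize(c[150:270,220:370],None,fx=5,fy=5,interpolation=cv2.INTER_CUBIC)[:,:,::-1])
print([(np.round(o['extent']),o['score']) for o in finder.find_in('scene','short_tube')])
print(env.state()['t'],env.ik(pol(0,-215,100),tilt(a)),env.ik(pol(0,20,95),tilt(a)))
E
```

```text
[614.6 -12.4 107.7] [ 0.9 -0.1  1.9]
45.035262011266866 [ 0.4 -0.4 -0.9] 32.1333
True
[ 635.2 -170.9  121.9] [ 0.1 -1.2  4.9] 37.0833
[(array([236., 286., 269., 322.]), 0.92), (array([157., 194., 168., 227.]), 0.75), (array([126., 304., 161., 338.]), 0.63), (array([287., 183., 316., 213.]), 0.57)]
37.575 [-0.5  0.8  1.1  0.5  1.6 -0.8] [-0.2  0.7  1.5  0.6  1.3 -0.6]
```

View pics/c10.png

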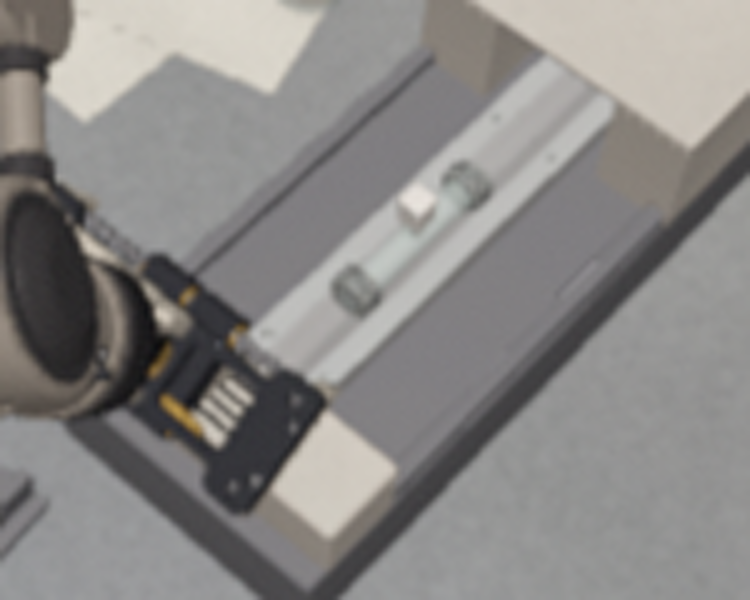

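Viewed 12 of 12: the tube lies in the V-bed with its stopper up, caps at crop (357,288) and (466,184). The tilted touch fits a shift along the tool axis. Now the push.

```bash
python3 - <<'E'
from h import *
np.set_printoptions(precision=1,suppress=True)
h=np.array([-np.sin(PY),np.cos(PY),0]); X=0.4; Z=96.6
env.move_linear(pol(X,-204,150),rate=200)
print('low',env.move_linear(pol(X,-204,Z),rate=80,contact_N=8)); s=env.state(); print(s['eef_pos'],s['ft_force'],s['t'])
f0=s['ft_force']@h
if abs(s['eef_pos'][2]-Z)<2:
    hit=env.move_linear(pol(X,-170,Z),rate=40,contact_N=12); s=env.state(); print('pushing',hit,s['ft_force']@h-f0,s['ft_force'])
    hit=hit or env.move_linear(pol(X,0,Z),rate=50,contact_N=8); s=env.state(); print('at mouth',hit,s['ft_force'],s['ft_force']@h-f0,s['t'])
    if not hit:
        F=[];ex=0
        for y in np.arange(1,28,1.):
            hit=env.move_linear(pol(X,y,Z),rate=6,contact_N=5)
            s=env.state(); f=-(s['ft_force']@h-f0); F.append(f); w=s['eef_pos'][:2]-PO
            ex=f-np.median(F[:4]); print(y,round(w@h[:2],1),round(f,2),s['ft_force'],round(s['t'],1))
            if hit or (len(F)>=3 and ex>3) or s['t']>60: break
E
```

```text
low False
[624.2 -85.8  96.9] [ 0.5 -0.5  1. ] 38.9833
pushing False -0.6432742906076623 [ 1.  -1.1  0.2]
at mouth False [ 1.  -0.4  0.6] 0.0332891079704799 43.5333
1.0 1.1 -0.29 [ 1.  -0.2 -0.9] 43.9
2.0 2.1 -0.05 [ 0.8 -0.4  0. ] 44.2
3.0 3.1 0.52 [ 1.  -1.   0.1] 44.5
4.0 4.1 0.23 [ 0.7 -0.7  0.6] 44.8
5.0 5.1 0.28 [ 0.3 -0.8  0.7] 45.1
6.0 6.1 0.39 [-0.1 -1.  -1. ] 45.4
7.0 7.1 0.21 [-0.3 -0.8  0.2] 45.8
8.0 8.1 0.16 [ 0.1 -0.7 -0.3] 46.1
9.0 9.1 -0.08 [-0.3 -0.5 -0. ] 46.4
10.0 10.1 -0.05 [ 0.3 -0.5 -0.4] 46.7
11.0 11.0 -0.27 [ 0.9 -0.2  0.4] 47.0
12.0 12.1 0.02 [ 0.2 -0.6 -1.3] 47.3
13.0 13.1 0.66 [ 0.2 -1.2 -1.1] 47.6
14.0 14.1 -0.3 [ 0.5 -0.2 -0.7] 48.0
15.0 15.1 0.94 [ 0.1 -1.5 -1.1] 48.3
16.0 16.1 0.07 [ 0.6 -0.6 -0.8] 48.6
17.0 17.1 -0.8 [0.3 0.3 0.9] 48.9
18.0 18.1 0.73 [-0.3 -1.3 -0.3] 49.2
19.0 19.1 0.37 [ 1.2 -0.8 -0.4] 49.5
20.0 20.0 -0.07 [ 0.1 -0.5 -0.2] 49.9
21.0 21.0 0.2 [ 0.2 -0.7 -1.1] 50.2
22.0 21.8 2.38 [ 1.  -2.8 -0.9] 50.5
23.0 22.7 3.19 [ 0.  -3.8 -0. ] 50.8
```

```bash
python3 - <<'E'
from h import *
np.set_printoptions(precision=1,suppress=True)
h=np.array([-np.sin(PY),np.cos(PY),0]); X=0.4; Z=96.6
g=lambda:np.round(np.mean([(env.dwell(.05),-env.state()['ft_force']@h)[1] for _ in range(6)]),2)
print(g()); print(env.move_linear(pol(X,23.6,Z),rate=6,contact_N=5),g(),(env.state()['eef_pos'][:2]-PO)@h[:2],env.state()['t'])
env.move_linear(pol(X,10,Z),rate=20); print('back',g())
env.move_linear(pol(X,-60,Z+5),rate=100);env.move_linear(pol(X,-120,190),rate=150)
snap('scene','scene5.png'); print([(np.round(o['extent']),round(o['score'],2)) for o in finder.find_in('scene','short_tube')],env.state()['t'])
a=cv2.imread('pics/scene5.png').astype(int);b=cv2.imread('pics/scene0.png').astype(int)
S=snap('scene')
for n,p in(('mouth',pol(0,-5,105)),('bed-100',pol(0,-100,100))):
    u=proj(S,p)[0].astype(int);print(n,u,np.abs(a-b).mean(2)[u[1]-3:u[1]+4,u[0]-3:u[0]+4].mean())
for n,p in (('rack short',[536,-313,36]),('long',[552,-391,36]),('bottle',None)):
    if p: u=proj(S,p)[0].astype(int);print(n,u,np.abs(a-b).mean(2)[u[1]-4:u[1]+5,u[0]-4:u[0]+5].mean())
E
```

```text
4.25
False 4.61 23.460380340260443 51.6667
back 0.23
[(array([157., 197., 166., 228.]), 0.74), (array([239., 281., 271., 323.]), 0.67), (array([123., 307., 164., 342.]), 0.6), (array([331., 163., 336., 171.]), 0.47)] 54.6083
mouth [327 173] 5.006802721088435
bed-100 [307 192] 64.92517006802721
rack short [207 246] 38.88477366255144
long [189 265] 4.7901234567901225
```

```bash
python3 - <<'E'
from h import *
print([(np.round(proj(vision.get_image('scene'),pol(0,y,105)))) for y in(0,20)])
print(env.state()['t']); env.sign_off()
E
```

```text
[array([[328., 172.]]), array([[332., 168.]])]
54.7583
the job is handed in; nothing more can be done
```

I took the short tube out of the rack, laid it stopper-up in the V-bed and let go. I then pushed it under the hood onto the seal collar, backed off and handed the job in at about 55 s of the 66 s allowed.

**What the last checks showed**
- **Collar contact:** the pushing force stayed within the noise, about ±1 N, until the pushing finger was about 21 mm past the mouth. It then rose softly to about 4 N over 2.5 mm. That matches the sprung collar's 2 N per mm and not a rigid stop, and it stays well below 15 N.
- **Backing off:** the force fell back to about 0.2 N, so the gripper is clear of the tube.
- **Tube position:** after the push, the finder reported a weak detection (score 0.47) just inside the mouth. It lies where the rear cap should be, about 20 mm in.
- **Long tube:** the picture around it was unchanged from the start.

**What failed or disagreed**
- **First grasp:** it missed, closing above the stopper without touching anything. The real fingertips stand about 38 mm further back along the tool than the text says. I measured this by touching the light-source block and corrected for it, and the second grasp held.
- **Not confirmed by eye:** I did not see the tube, its stopper or its resting contact once it was under the hood. That friction still holds it on the collar is inferred from the forces and that weak detection.
- **Not measured again:** I did not recheck the dishes, bottle and tape; none of the moves was meant to go near them.

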